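Set down the raised jack leg of a board-inspection deck

ROBOT

A 6-joint arm with a two-finger parallel gripper is mounted at the origin on the work surface. World frame = base frame: x ahead of the robot, y to its left, z up, the work surface at z = 0. Lengths are in m, angles in rad, forces in N, time in s.
With the tool pointing down it reaches from about 0.3 to 1 m from the base axis. Payload 5.1 kg.
Tool frame: the origin (TCP) lies at the very end of the fingers, on their centre line; the grasp point (between the pads) lies 19 mm behind it (grip_depth is the distance from the TCP to the grasp point, in m); z points along the fingers, y is the line along which they close (so a half turn about z gives the same grasp; the last joint's range is limited). The gripper opens to 95 mm and grips with 3 to 60 N. Pads are 20 mm wide; open, the fingers measure 119 mm over their backs; the gripper's body (75 mm by 180 mm) begins 59 mm behind the grasp point.
Start: joints at [1.099, 0.124, 1.65, -0, 1.367, -0.083], TCP at [0.246, 0.601, 0.215] pointing down, gripper open.
Joint ranges: [-2.61, 2.61], [-1.02, 2.33], [0.03, 2.71], [-1.35, 4.49], [0.32, 2.68], [-2.91, 2.91]. Speed limits (rad/s): [2.57, 2.57, 3.14, 3.14, 3.14, 3.14].

INTERFACE

Orientations are given as a unit quaternion [w, x, y, z].
In Python, from bench import * gives the robot as it stands.
- The arm moves only by the shell command python3 -m inch 'ROWS' [OPENING] [FORCE]. ROWS is text: rows parted by semicolons, each of 4 numbers parted by spaces: the shift along the world's x, y, z in mm, then the turn about the world's z in rad. In form: dx dy dz yaw; .... A call has 1 to 5 rows; each row shifts and turns the commanded pose from where the row before left it; what a row does not reach is not made up. A row lasts 1/12 s, in which the tool goes at most 41.7 mm and 7.16 degrees, less where a joint would pass 70% of its speed; a pose out of reach is approached as far as the arm can. A call is refused whole if a number of a shift passes 41.7 or a number of a turn 0.125, either way. A call with a gripper value outside its range is refused whole. OPENING is the finger opening in mm, from 0 to 95.1, set as the call begins (- or left out, the last holds). The fingers move at their own pace and stop on an object; FORCE is the grip in N (left out, the last holds). Time passes only in rows, so rows that do not move let the fingers close. It gives the time, the measured TCP pose, the force, the opening and the grip force at its end, in the units of the state.
- get_state(): the state, without advancing time (a new reading comes with each control period).
- snapshot(name): name is "scene" or "side" or "wrist"; returns the picture (400x640x3 uint8, red, green, blue); there is no depth.
- camera_params(name): a dict with "intrinsics" (3x3 intrinsics, pixels), "world_from_camera" (4x4, takes a point from camera to world coordinates). Camera axes: x right, y down, z forward; pixel columns grow to the right and rows downward; lengths in m; the calibration is good to about 2 mm. The wrist camera is an equidistant fisheye: a pixel r from the principal point sees the ray r / f radians off the axis. A picture is of the moment at which its call begins: read the wrist's pose just before it. camera_params takes no time and is no camera call; for the wrist camera it gives the pose at the moment of the call.
- finish_job(): hands the job in; it is judged then, once.
The state is a dict: "clock": time; "qpos": joint angles; "joint_velocities": joint speeds; "tau": joint torques, N m; "tcp_pos": TCP position; "eef_rot": TCP orientation; "force": force on the tool from outside, world axes, zero at the start; "wrist_torque": the same for the moment, N m; "finger_gap": opening from 0.0 (shut) to 1.0 (fully open); "finger_force": force on a finger pad.
Only numpy, scipy, OpenCV 4.12 (cv2) and the standard library are available. Lean on these libraries where they do the work, as an engineer would, in place of code of your own. Each camera call takes 0.05 s, during which the arm holds its last target. There are 200 camera calls.

TASK

The small inspection deck stands on two crank-down jack legs; the one with the orange crank grip still has its foot in the air. Turn that crank clockwise until the foot stands on the bench and the crank has become clearly heavier to turn, without forcing it on from there, then let go of it. Leave the black-gripped crank alone: its leg is already set.

Things in the scene. Friction and masses are not known exactly. Their poses are not given: they have to be found in the camera images.
- jack_grip (a point): Centre of the orange upright crank grip: a sleeve 22 mm in diameter, 56 mm tall, standing on the end of a flat steel crank arm (its top 31 mm below this point). The sleeve spins freely on its pin, so a gripper holding it from above can carry it round a level circle of 55 mm radius about jack_hub without turning itself. x points outward from the hub, z up.
- jack_hub (a point): Point in the air on the vertical axis of the orange-gripped crank, at grip height, 29 mm above the crank's hub. Below is the jack's round grey gearbox, 60 mm wide, on the far edge of a blue deck (170 x 420 mm, top 130 mm above the bench) that carries circuit boards, all lower than the crank. Another jack like it, with a black grip, stands 300 mm along the same edge.
- jack_foot: Round foot of the orange-gripped jack, 60 mm wide, springy rubber sole; origin at the centre of its underside: its z is the gap to the bench (z = 0), 8 to 28 mm at the start. It sinks 6 mm per radian of crank until it meets the bench. To be set it must press on the bench with over 10 N; over 180 N (1.4 rad past touching) is forced.
- jack_crank (a joint): Angle of the orange-gripped crank, rad, growing clockwise from above (lowers the foot). It turns at some 4 N at the grip and stays where left; after the foot touches, the load rises by about 14 N per further radian. 8 to 12 N while turning (at a standstill friction may hide 4 N or more of it), 0.3 to 0.6 rad past touching, is well set. Let go, it springs back a little.
- other_crank (a joint): Angle, rad, clockwise from above, of the crank with the black grip on the other, like jack, whose foot is already on the bench (0 at the start). To be left alone: not turned by more than 0.3 rad.

How it is judged:
By the outcome, as a careful person would: the job done as asked, in the order asked, and still so for the second after the job is handed in, with the robot touching nothing.
It also fails if it takes over 45 s, if anything falls off the work surface, if the arm or the gripper's body presses on something with over 40 N, if the wrist force passes 120 N, or if a joint passes its speed limit or range.

## Working session

There is one attempt and no reset: what is moved stays moved. The work goes in short steps, Python scripts to look and compute and a shell command to move; the robot and the scene stay as the last step left them, time stands still between calls to the robot, and variables do not carry over. Pictures are saved under pics/ and viewed, at most 10 in all, crops included, and the job is handed in when it is done.

```bash
mkdir -p pics; python3 - <<'E'
from bench import *
import cv2,numpy as np
for n in ("scene","side"):
    im=snapshot(n); cv2.imwrite(f"pics/{n}0.png",im[:,:,::-1])
    p=camera_params(n); print(n,np.round(p["intrinsics"],1).tolist(),np.round(p["world_from_camera"],3).tolist())
s=get_state();print(s)
E
```

```text
scene [[378.0, 0.0, 318.4], [0.0, 378.0, 205.4], [0.0, 0.0, 1.0]] [[-0.143, 0.644, -0.752, 1.087], [0.99, 0.098, -0.105, 0.082], [0.007, -0.759, -0.651, 0.593], [0.0, 0.0, 0.0, 1.0]]
side [[463.2, 0.0, 324.6], [0.0, 463.2, 203.7], [0.0, 0.0, 1.0]] [[-0.99, -0.098, 0.101, 0.49], [-0.14, 0.636, -0.759, 0.695], [0.01, -0.766, -0.643, 0.701], [0.0, 0.0, 0.0, 1.0]]
{'clock': 0.1, 'qpos': array([ 1.09944873e+00,  1.24410572e-01,  1.65151051e+00,  2.54477366e-05,
        1.36749436e+00, -8.26354197e-02]), 'joint_velocities': array([ 0.0016225 , -0.00064736, -0.00341086,  0.00154883, -0.00033577,
       -0.00114778]), 'tau': array([ 3.74283463e-04, -4.18880546e+01, -3.61097574e+01,  7.77652790e-02,
        4.61529661e-02, -5.43138390e-05]), 'tcp_pos': array([0.2461308 , 0.60098412, 0.21354486]), 'eef_rot': array([-2.61217881e-04,  1.93137238e-01,  9.81171329e-01, -8.73249278e-04]), 'force': array([ 0.03157707, -0.78087545,  0.04264599]), 'wrist_torque': array([ 0.0287181 , -0.00740924, -0.01991891]), 'finger_force': 0.0, 'finger_gap': 1.0038000705844015}
```

View pics/scene0.png

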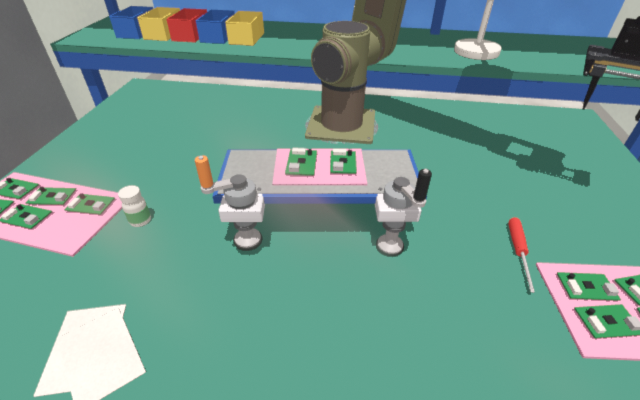

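View pics/side0.png

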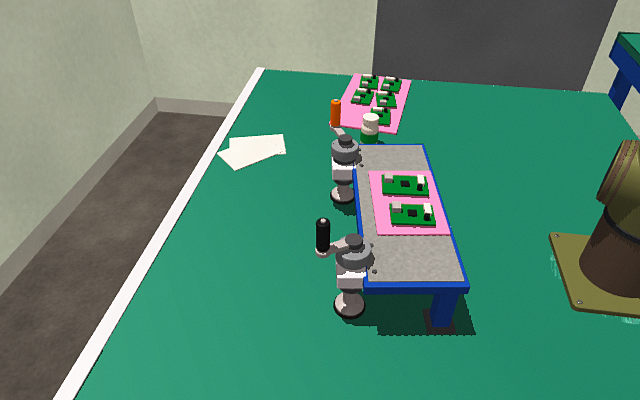

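The scene view shows the orange grip at about (204,172) with its hub at (239,183). In the side view they are at about (336,113) and (345,141). I'll enlarge both.

```bash
python3 - <<'E'
import cv2,numpy as np
a=cv2.imread("pics/scene0.png")[145:257,185:285]; b=cv2.imread("pics/side0.png")[95:207,300:400]
b=b[:, :60] if 0 else b
o=np.hstack([cv2.resize(x,None,fx=4,fy=4,interpolation=cv2.INTER_CUBIC) for x in (a,b)])
cv2.imwrite("pics/crop0.png",o)
for n in("scene","side"):
    im=cv2.imread(f"pics/{n}0.png").astype(int); m=(im[:,:,2]>150)&(im[:,:,1]<130)&(im[:,:,0]<70)
    m[:90]=0;m[:,500:]=0; r,c=np.nonzero(m); print(n,c.min(),c.max(),r.min(),r.max(),c.mean(),r.mean(),len(r))
E
```

```text
scene 197 212 161 186 205.07563025210084 174.7436974789916 238
side 330 340 100 125 333.6666666666667 113.00740740740741 135
```

View pics/crop0.png

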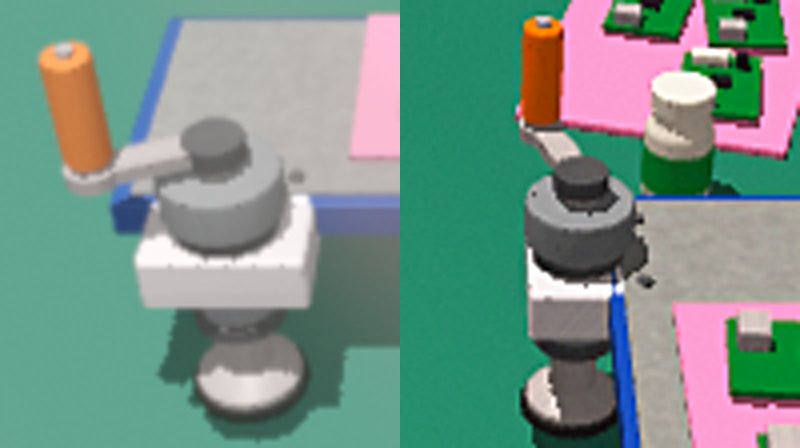

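```bash
cat > h.py <<'E'
from bench import *
import cv2,numpy as np
def P(n):
    p=camera_params(n);T=np.linalg.inv(p["world_from_camera"]);return p["intrinsics"]@T[:3]
def tri(a,b):
    A,B=P("scene"),P("side")
    X=cv2.triangulatePoints(A,B,np.array(a,float),np.array(b,float))[:,0];X=X[:3]/X[3]
    e=[np.round((M@np.r_[X,1])[:2]/(M@np.r_[X,1])[2]-q,1) for M,q in((A,a),(B,b))]
    return X,e
E
python3 - <<'E'
from h import *
for k,a,b in (("grip",(204,172.7),(335.5,113.2)),("top",(201.2,158),(335.7,100.5)),("hubtop",(239,177.5),(345.5,137.2)),("foot",(247.5,240),(342.5,195))):
    X,e=tri(a,b);print(k,X.round(4),e)
s=get_state();print(s["tcp_pos"])
E
```

```text
grip [ 0.5863 -0.1888  0.2088] [array([-0.1, -0.3]), array([-0.1,  0.1])]
top [ 0.5865 -0.1876  0.2394] [array([-0.2, -0.3]), array([-0.1,  0.2])]
hubtop [ 0.5581 -0.1382  0.1828] [array([0. , 0.1]), array([ 0., -0.])]
foot [ 0.5597 -0.1415  0.023 ] [array([-0.3, -0.5]), array([-0.2,  0.3])]
[0.2461308  0.60098412 0.21354486]
```

The measurements agree with the given sizes: the hub–grip radius is about 57 mm against 55 mm, and the grip's z is about 0.21. Next I go over the top of the grip, with the fingers at 60 mm.

```bash
python3 -m inch '0 0 40 0; 0 0 40 0; 0 0 20 0; 16 -37 0 0; 16 -37 0 0' 60 40 >/dev/null; for i in 1; do :; done
python3 -m inch '16 -37 0 0; 16 -37 0 0; 16 -37 0 0; 16 -37 0 0; 16 -37 0 0' >/dev/null
python3 -m inch '16 -37 0 0; 16 -37 0 0; 16 -37 0 0; 16 -37 0 0; 16 -37 0 0' >/dev/null
python3 -m inch '16 -37 0 0; 16 -37 0 0; 16 -37 0 0; 16 -37 0 0; 16 -37 0 0' >/dev/null
python3 -m inch '16 -37 0 0; 16 -37 0 0; 16 -37 0 0; 0 0 0 0; 0 0 0 0'
```

```text
clock: 2.18
tcp_pos: [0.5664, -0.1403, 0.3132]
eef_rot: [-0.001, 0.195, 0.981, 0.0]
force: [0.4, 0.9, 0.6]
finger_gap: 0.628
finger_force: 0.0
```

```bash
python3 -m inch '10 -24 -20 0; 10 -24 -20 0; 0 0 -10 0; 0 0 0 0; 0 0 0 0'; python3 - <<'E'
from h import *
a=snapshot("scene")[90:210,150:280];b=snapshot("side")[40:160,270:400]
cv2.imwrite("pics/over.png",cv2.resize(np.hstack([a,b]),None,fx=3,fy=3,interpolation=cv2.INTER_CUBIC)[:,:,::-1])
t=np.r_[get_state()["tcp_pos"],1]
for n in("scene","side"):
    q=P(n)@t;print(n,q[:2]/q[2])
E
```

```text
clock: 2.6
tcp_pos: [0.5858, -0.1851, 0.2639]
eef_rot: [-0.001, 0.193, 0.981, 0.0]
force: [0.2, 0.6, 0.3]
finger_gap: 0.631
finger_force: 0.0
scene [199.10504851 144.03779925]
side [335.75013814  89.40393753]
```

View pics/over.png

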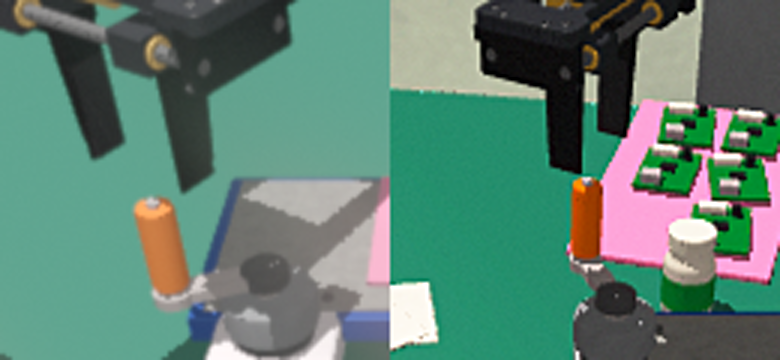

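The grip lies midway below the two fingers: grip top at crop (155,203) left and (587,182) right, with the fingertips on either side. I'll descend 68 mm and close.

```bash
python3 -m inch '0 -3 -20 0; 0 0 -20 0; 0 0 -20 0; 0 0 -8 0; 0 0 0 0'; python3 -m inch '0 0 0 0; 0 0 0 0; 0 0 0 0; 0 0 0 0; 0 0 0 0' 15 30
```

```text
clock: 3.12
tcp_pos: [0.5855, -0.1884, 0.1953]
eef_rot: [-0.001, 0.193, 0.981, 0.0]
force: [-0.1, -0.3, -0.4]
finger_gap: 0.63
finger_force: 0.0
clock: 3.53
tcp_pos: [0.5869, -0.1897, 0.1978]
eef_rot: [0.001, 0.193, 0.981, -0.0]
force: [0.1, 0.7, -1.0]
finger_gap: 0.336
finger_force: 0.0
```

```bash
python3 -m inch '0 0 0 0; 0 0 0 0; 0 0 0 0; 0 0 0 0; 0 0 0 0'
```

```text
clock: 3.95
tcp_pos: [0.5867, -0.1892, 0.1971]
eef_rot: [0.0, 0.193, 0.981, 0.0]
force: [-0.9, 2.4, 2.8]
finger_gap: 0.227
finger_force: 30.0
```

```bash
cat > rows.py <<'E'
import numpy as np,sys
# hub x y (mm), step rad, n : rows from current TCP reading round the circle
from bench import *
hx,hy,st,n=map(float,sys.argv[1:5]);p=get_state()["tcp_pos"]*1e3
th=np.arctan2(p[1]-hy,p[0]-hx);print("th",th,"r",np.hypot(p[1]-hy,p[0]-hx))
a=th-st*np.arange(int(n)+1);q=np.round(np.c_[hx+55*np.cos(a),hy+55*np.sin(a)],1);q=q-q[0]
d=np.diff(np.round(q),axis=0)
for i in range(0,len(d),5):print("; ".join("%d %d 0 0"%tuple(r) for r in d[i:i+5]))
E
python3 rows.py 559.5 -140.5 0.15 15
```

```text
th -1.062364608164999 r 55.77259075796719
-8 -4 0 0; -7 -2 0 0; -9 -1 0 0; -8 0 0 0; -8 2 0 0
-8 2 0 0; -7 4 0 0; -7 5 0 0; -6 5 0 0; -5 7 0 0
-4 7 0 0; -3 8 0 0; -1 8 0 0; -1 8 0 0; 1 8 0 0
```

```bash
python3 -m inch '-8 -4 0 0; -7 -2 0 0; -9 -1 0 0; -8 0 0 0; -8 2 0 0'
```

```text
clock: 4.37
tcp_pos: [0.5465, -0.1949, 0.1971]
eef_rot: [0.001, 0.193, 0.981, -0.0]
force: [4.8, 1.3, 2.0]
finger_gap: 0.226
finger_force: 30.0
```

```bash
python3 -m inch '-8 2 0 0; -7 4 0 0; -7 5 0 0; -6 5 0 0; -5 7 0 0'
```

```text
clock: 4.78
tcp_pos: [0.5137, -0.1722, 0.1971]
eef_rot: [0.002, 0.193, 0.981, -0.001]
force: [7.2, -0.3, 0.3]
finger_gap: 0.229
finger_force: 30.0
```

```bash
python3 - <<'E'
import numpy as np
from scipy.optimize import least_squares
p=np.array([[586.7,-189.2],[546.5,-194.9],[513.7,-172.2]])
r=least_squares(lambda h:np.hypot(*(p-h).T)-55,[559,-140]);print(r.x,r.fun)
E
python3 rows.py 559.5 -140.5 0.15 15
```

```text
[ 559.33863921 -141.45887775] [ 0.02598311 -0.03833878  0.02637537]
th -2.5363762978331397 r 55.684103517911225
-4 7 0 0; -3 8 0 0; -2 8 0 0; -1 8 0 0; 1 8 0 0
2 8 0 0; 3 8 0 0; 4 7 0 0; 5 7 0 0; 6 5 0 0
7 5 0 0; 7 4 0 0; 8 2 0 0; 8 1 0 0; 8 0 0 0
```

```bash
python3 -m inch '-3 7 0 0; -3 8 0 0; -2 8 0 0; -1 8 0 0; 1 8 0 0'; python3 rows.py 559.3 -141.5 0.1 10;  python3 - <<'E'
from h import *
a=snapshot("scene")[190:260,200:300];b=snapshot("side")[150:220,300:400]
cv2.imwrite("pics/foot.png",cv2.resize(np.hstack([a,b]),None,fx=4,fy=4,interpolation=cv2.INTER_CUBIC)[:,:,::-1])
E
```

```text
clock: 5.2
tcp_pos: [0.5051, -0.1325, 0.1971]
eef_rot: [0.0, 0.193, 0.981, -0.001]
force: [1.2, -4.5, 2.5]
finger_gap: 0.225
finger_force: 30.0
th 2.976710876904889 r 54.95665800019869
1 5 0 0; 2 6 0 0; 2 5 0 0; 3 4 0 0; 3 5 0 0
4 4 0 0; 4 4 0 0; 4 3 0 0; 5 3 0 0; 5 3 0 0
```

View pics/foot.png

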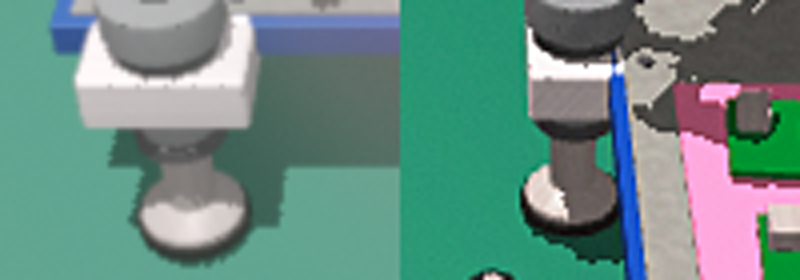

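The foot has come down (lower edge at crop (192,258) left) but still shows a gap. I continue in smaller steps and watch the tangential force.

```bash
cat >f.py <<'E'
from bench import *
import numpy as np
s=get_state();p=s["tcp_pos"][:2]*1e3-[559.3,-141.5];t=np.arctan2(p[1],p[0]);f=s["force"]
print("turned",(-1.056-t)%(2*np.pi),"tang",-f[0]*np.sin(t)+f[1]*np.cos(t),"rad",f[0]*np.cos(t)+f[1]*np.sin(t))
E
python3 -m inch '1 5 0 0; 2 6 0 0'>/dev/null; python3 f.py; python3 -m inch '2 5 0 0; 3 4 0 0'>/dev/null; python3 f.py; python3 rows.py 559.3 -141.5 0.1 10
python3 - <<'E'
from h import *
for z in (0,.004,.008,.012):
    a=np.linspace(0,6.28,60);c=np.array([.5593,-.1415])
    q=P("scene")@np.c_[c[0]+.03*np.cos(a),c[1]+.03*np.sin(a),0*a+z,0*a+1].T;print(z,(q[1]/q[2]).max())
E
```

```text
turned 2.450112812706604 tang 2.781079972153887 rad 0.5994793270211255
turned 2.64260337890535 tang 4.252984583212092 rad 2.1389381161505194
th 2.584581928274236 r 54.942246285579635
3 4 0 0; 4 5 0 0; 4 3 0 0; 4 4 0 0; 5 3 0 0
5 2 0 0; 5 2 0 0; 5 2 0 0; 5 1 0 0; 6 0 0 0
0 257.53624108960946
0.004 256.24096104638915
0.008 254.9370079901777
0.012 253.62429451844488
```

```bash
python3 -m inch '3 4 0 0; 4 5 0 0'>/dev/null; python3 f.py; python3 -m inch '4 3 0 0; 4 4 0 0'>/dev/null; python3 f.py; python3 -m inch '5 3 0 0'>/dev/null; python3 f.py; python3 rows.py 559.3 -141.5 0.1 10
```

```text
turned 2.8475871070558574 tang 3.78455264042889 rad -0.09168549547755056
turned 3.044160682037522 tang 3.1920957767054787 rad -1.7866638144471778
turned 3.1506549447793897 tang 3.621272227121846 rad -0.8203099849853757
th 2.0765303624001965 r 55.0869909301538
5 2 0 0; 5 2 0 0; 5 2 0 0; 6 1 0 0; 5 0 0 0
6 0 0 0; 5 -1 0 0; 6 -2 0 0; 5 -1 0 0; 5 -3 0 0
```

```bash
python3 -m inch '5 2 0 0; 5 2 0 0'>/dev/null; python3 f.py; python3 -m inch '5 2 0 0'>/dev/null; python3 f.py; python3 -m inch '6 1 0 0'>/dev/null; python3 f.py; python3 rows.py 559.3 -141.5 0.1 10
```

```text
turned 3.346981400639348 tang 4.816143347598443 rad 0.14073410358277338
turned 3.4388459466647703 tang 5.162298049209628 rad -3.213070589788134
turned 3.541276040131865 tang 6.914089788701772 rad -2.934930108903548
th 1.6859092670477214 r 55.18773558770848
6 0 0 0; 5 0 0 0; 5 0 0 0; 6 -2 0 0; 5 -2 0 0
5 -2 0 0; 5 -3 0 0; 4 -3 0 0; 4 -4 0 0; 4 -4 0 0
```

```bash
python3 -m inch '6 -1 0 0'>/dev/null; python3 f.py;  python3 -m inch '5 -1 0 0'>/dev/null; python3 f.py; python3 rows.py 559.3 -141.5 0.1 4
```

```text
turned 3.6434579502266997 tang 7.770254758705915 rad 4.060572469595593
turned 3.7315367673725155 tang 9.167331409078498 rad 5.262857671544275
th 1.4956485398070707 r 55.06602971974598
6 -1 0 0; 5 -1 0 0; 5 -2 0 0; 5 -2 0 0
```

```bash
python3 -m inch '4 0 0 0'>/dev/null; python3 f.py; python3 -m inch '0 0 0 0; 0 0 0 0'; python3 f.py
```

```text
turned 3.80101182677367 tang 11.02997561153432 rad 1.1977921178776865
clock: 6.8
tcp_pos: [0.5678, -0.087, 0.197]
eef_rot: [-0.003, 0.193, 0.981, 0.001]
force: [-6.2, 3.6, 9.7]
finger_gap: 0.229
finger_force: 30.0
turned 3.811332260992131 tang 6.663959172055208 rad 2.571690344464878
```

About 10–11 N while turning, roughly 0.45 rad past touching: well set. I'll release and lift.

```bash
python3 -m inch '0 0 0 0; 0 0 0 0; 0 0 0 0; 0 0 0 0; 0 0 0 0' 60; python3 -m inch '0 0 15 0; 0 0 30 0; 0 0 40 0; 0 0 40 0; 0 0 0 0'; python3 - <<'E'
from h import *
a=snapshot("scene")[120:270,150:310];b=snapshot("side")[80:230,270:430]
cv2.imwrite("pics/end.png",cv2.resize(np.hstack([a,b]),None,fx=2.5,fy=2.5,interpolation=cv2.INTER_CUBIC)[:,:,::-1])
E
```

```text
clock: 7.22
tcp_pos: [0.569, -0.0884, 0.1958]
eef_rot: [-0.001, 0.193, 0.981, 0.0]
force: [-0.7, -0.4, 0.3]
finger_gap: 0.521
finger_force: 0.0
clock: 7.63
tcp_pos: [0.5725, -0.0893, 0.332]
eef_rot: [0.007, 0.193, 0.981, -0.0]
force: [0.1, -0.9, 1.2]
finger_gap: 0.63
finger_force: 0.0
```

View pics/end.png

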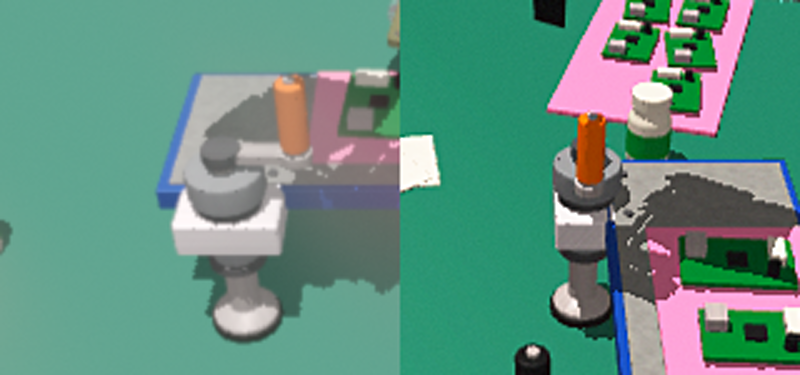

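The gripper is clear, with the grip at crop (292,117) left and (591,148) right. I'll check springback and foot contact numerically and in an enlarged crop.

```bash
python3 - <<'E'
from h import *
X,e=tri((266.8,166.8),(346.4,139.2));print(X,e,"turned",(-1.056-np.arctan2(X[1]+.1415,X[0]-.5593))%6.283)
S=snapshot("scene");a=S[190:270,200:300];c=S[190:270,345:445]
cv2.imwrite("pics/foot2.png",cv2.resize(np.hstack([a,c]),None,fx=4,fy=4,interpolation=cv2.INTER_CUBIC)[:,:,::-1])
E
```

```text
[ 0.55227563 -0.08620924  0.2096156 ] [array([-0.4, -0.7]), array([-0.2,  0.4])] turned 3.5298365151247673
```

View pics/foot2.png

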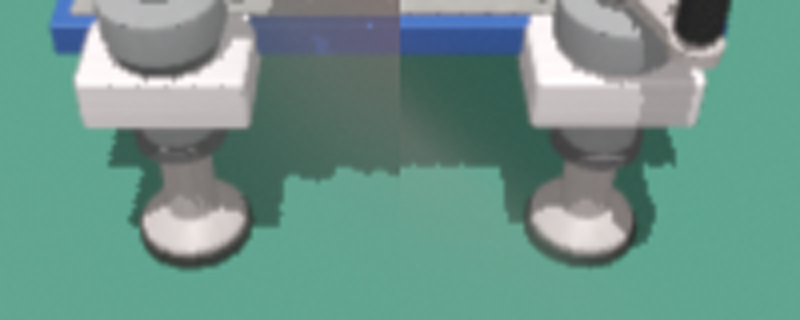

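Both feet now sit at the same level (lower edges at crop rows 268 and 267). The crank sprang back to about 0.2–0.3 rad past touching, which is well over 10 N on the foot. I'm handing in.

```bash
python3 -c "
from bench import *
print(finish_job())"
```

```text
the job is handed in; nothing more can be done
None
```

The job is handed in: I turned the orange crank clockwise about 3.8 rad, until the foot stood on the bench and the crank took about 10–11 N (some 0.45 rad past touching), then let go; it sprang back about 0.2–0.3 rad, and the black-gripped crank was not touched.

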